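# Find the stone holder's rocking foot and press its shim home

## Robot

A 6-joint arm with a two-finger parallel gripper is mounted at the origin on a cart in front of the work surface, level with it; the furniture and walls round the work are solid. World frame = base frame: x ahead of the robot, y to its left, z up, the work surface at z = 0. Lengths are in m, angles in degrees, forces in N, time in s.
With the tool pointing down it reaches from about 0.4 to 0.825 m from the base axis. Payload 7 kg.
Tool frame: the origin (TCP) lies midway between the tips of the shut fingers; the grasp point (between the pads) lies 19 mm behind it; z points along the fingers, y is the line along which they close (so a half turn about z gives the same grasp; the last joint's range is limited). The gripper opens to 88 mm and grips with 3 to 60 N. Pads are 19 mm wide; open, the fingers measure 130 mm over their backs; the gripper's body (78 mm by 193 mm) begins 47 mm behind the grasp point.
Start: joints at [-60.269, 20.546, 0.682, 0, -70.136, -16.507], TCP at [0.154, -0.657, 0.227] pointing down, gripper open.
Joint ranges: [-176.03, 176.03], [-82.01, 121.73], [-58.28, 71.71], [-173.87, 95.51], [-174.79, -0.11], [-173.66, 173.66]. Speed limits (degrees/s): [136.94, 136.94, 172.46, 180, 180, 180].

## Interface

Orientations are given as [roll, pitch, yaw] about the fixed x, y, z axes, in that order (R = Rz(yaw) Ry(pitch) Rx(roll)).
In Python, from plant import telemetry, viewer, workorder gives the robot as it stands. The module is installed in compiled form; this text tells all that it offers.
- The arm moves only by the tool carry_out, never from a script. Its argument "rows" is a list of rows, each a list of 6 numbers: the shift along the tool's x, y, z in m, then the turn, a rotation vector about the tool's x, y, z in rad. In form: [[tx, ty, tz, ax, ay, az], ...]. A call has 1 to 8 rows; each row is the pose to reach, as a shift and turn from the pose commanded when the call began, along the tool's axes at that moment; what a row does not reach only later rows make up. A row lasts 1/8 s, in which the tool goes at most 62.5 mm and 10.7 degrees, less where a joint would pass 70% of its speed; a pose out of reach is approached as far as the arm can. A call with a gripper value outside its range is refused whole. "grip" is the gripper's target within -1 to 1 (fully open at 1, half-way at 0, shut at -1), set as the call begins (left out, the last holds). The fingers move at their own pace and stop on an object; the grip force is fixed at half the most. Time passes only in rows, so rows that repeat a pose let the fingers close. It gives the time, the measured TCP pose, the force, the opening and the grip force at its end, in the units of the state.
- telemetry.get_obs(): the state, without advancing time (a new reading comes with each control period).
- viewer.snapshot(name): name is "scene" or "top" or "wrist"; returns the picture (420x560x3 uint8, red, green, blue); there is no depth.
- viewer.camera_info(name): a dict with "intrinsics" (3x3 intrinsics, pixels), "extrinsics" (4x4, takes a point from camera to world coordinates); the wrist camera has in their place "tool_from_camera" (4x4, takes a point from camera to tool coordinates, whose origin is the TCP and whose axes are the flange's). Camera axes: x right, y down, z forward; pixel columns grow to the right and rows downward; lengths in m; the calibration is good to about 2 mm. A picture is of the moment at which its call begins: read the wrist's pose just before it. camera_info takes no time and is no camera call.
- workorder.close_job(): hands the job in; it is judged then, once.
The state is a dict: "clock": time; "joint_pos": joint angles; "qvel": joint speeds; "tau": joint torques, N m; "tool_pos": TCP position; "orientation": TCP orientation; "force": force on the tool from outside, world axes, zero at the start; "moment": the same for the moment, N m; "opening": finger opening in m; "gripper_force": force on a finger pad.
Only numpy, scipy, OpenCV 4.12 (cv2) and the standard library are available. Lean on these libraries where they do the work, as an engineer would, in place of code of your own. Each camera call takes 0.05 s, during which the arm holds its last target. There are 200 camera calls.

## Task

The honing-stone holder rocks because the rubber pad under one of its four foot lugs has gone soft: with the fingertips, press down on the screw heads of the lugs one after another until you find the lug that gives. Then push the slotted steel shim beside that lug in under it until the shim's head sits flat against the lug, leaving the other three shims where they are, and press that lug down firmly once more (about 10 N) to prove that it no longer gives. Only press and push: lift nothing, do not shift the holder, leave everything else on the bench alone, and finish clear of it all.

Things in the scene. Friction and masses are not known exactly. Their poses are not given: they have to be found in the camera images.
- holder: stone holder, loose, 2.5 kg: green steel plate 10 mm thick, 90 (x) by 216 mm (y), with a honing stone 52x150x26 mm on top. Four foot lugs 40 mm wide (y) stick out of its long sides, centred at x +-0.070, y +-0.085, reaching x +-0.095. Origin: centre of the plate's underside, 46 mm above the bench; y to the left along the stone. One pad gives 4 mm under 2 to 4 N, three do not; not visible
- slab: fixed wooden slab under the holder, 36 mm thick, 214 mm (x) by 375 mm (y from -0.175 to +0.200). Origin: on the bench under the holder's middle, axes as the holder's at the start. On it, under each lug, a rubber pad 10 mm high and 19 mm across, and on the -y side of each lug a slotted steel shim between two runners 4 mm high
- soft_pad (a joint): how far the soft rubber pad is squashed, m: 0 at rest, 0.004 pressed right down. Which lug stands on it differs from start to start
- shim_a (a joint): shim beside the lug on the soft pad. Every shim: head 42 mm wide (x), 6 mm thick (y), top 59 mm above the bench; two prongs point to +y and go under the lug. Same x as the lug. Head's outer face (push to +y) is 0.0665 minus the joint value from the lug's centre, on its -y side. Joint, m: 0 = back, 0.040 = home (stop), head flat on the lug; starts 0 to 0.006; slides at about 2 N, stays
- shim_b (a joint): one of the shims beside the three sound lugs. Joint, m: 0 = back, 0.040 = home (stop), head flat on the lug; starts 0 to 0.006; slides at about 2 N, stays
- shim_c (a joint): another of the shims beside the three sound lugs. Joint, m: 0 = back, 0.040 = home (stop), head flat on the lug; starts 0 to 0.006; slides at about 2 N, stays
- shim_d (a joint): the third of the shims beside the three sound lugs. Joint, m: 0 = back, 0.040 = home (stop), head flat on the lug; starts 0 to 0.006; slides at about 2 N, stays
- lug_near_left (a point): top centre of the near left foot lug of the holder (round steel screw head, 17 mm across, flush), 56 mm above the bench, straight over its pad; the place to press
- lug_near_right (a point): top centre of the near right foot lug of the holder (round steel screw head, 17 mm across, flush), 56 mm above the bench, straight over its pad; the place to press
- lug_far_left (a point): top centre of the far left foot lug of the holder (round steel screw head, 17 mm across, flush), 56 mm above the bench, straight over its pad; the place to press
- lug_far_right (a point): top centre of the far right foot lug of the holder (round steel screw head, 17 mm across, flush), 56 mm above the bench, straight over its pad; the place to press
- slip_stone: small grey rubbing stone, a block 30x48x24 mm (x, y, z), on the left end of the slab; bystander. Origin: centre of the underside
- gouge: gouge with a wooden handle, 220 mm long along its y, 21 mm thick, on the bench to the right; bystander. Origin: centre of the underside
- oil_bottle: small brown bottle with a black cap, 38 mm across, 78 mm tall, upright on the bench beyond the slab; bystander. Origin: centre of the underside
- small_plane: small wooden plane 22x87x30 mm (x, y, z), on the bench beyond the slab; bystander. Origin: centre of the underside
- steel_rule: rule 26x155x9 mm (x, y, z), on the bench to the left; bystander. Origin: centre of the underside

How it is judged (in metres and radians):
On the way, in this order (a step that is already met when the one before it is completed fails the run):
1. the lug that gives is pressed down on its soft pad by the fingers (value of joint soft_pad above 0.0025 m and contact force between the fingers and holder above 1.5 N), for 0.1 s.
2. the shim of that lug is home, its head flat against the lug (value of joint shim_a above 0.037 m and value of joint soft_pad below 0.001 m), for 0.2 s.
3. that lug is pressed again, firmly, bears on the shim and no longer gives (all of step 2 and contact force between the fingers and holder above 4 N and contact force between shim_a and holder above 1 N), for 0.15 s.
At the end, for the whole second after the job is handed in: the shim beside the rocking lug is home (within 3 mm of its stop), its pad is not squashed (under 1 mm), the other three shims stand where they were (joint under 12 mm), and the holder lies level (within 0.015 rad) and still where it stood (within 12 mm and 0.06 rad) (all of step 2 and value of joint each of shim_b, shim_c, shim_d below 0.012 m and horizontal distance between holder and slab below 0.012 m and angle between the x axis of holder and the x axis of slab, either way round below 0.06 rad and height (world z) of holder between 0.0445 and 0.048 m and angle between holder's own z axis and vertical below 0.015 rad and linear speed of holder below 0.01 m/s and velocity of joint shim_a below 0.005 m/s); the robot touches nothing.
It fails at once if a shim beside a sound lug is pushed in (value of joint any of shim_b, shim_c, shim_d above 0.014 m).
It fails at once if the holder is lifted or thrown up (height (world z) of holder above 0.053 m or angle between holder's own z axis and vertical above 0.1 rad).
It fails at once if the holder is shoved out of its place by more than 15 mm (distance of holder from where it was at the start of the episode above 0.015 m).
It fails at once if something that should be left alone is moved by more than 15 mm (distance of any of slip_stone, gouge, oil_bottle, small_plane, steel_rule from where it was at the start of the episode above 0.015 m).
It also fails if it takes over 64 s, if anything falls off the work surface, if the arm or the gripper's body presses on something with over 40 N, if the wrist force passes 120 N, or if a joint passes its speed limit or range.

## Working session

There is one attempt and no reset: what is moved stays moved. The work goes in short steps, Python scripts to look and compute and a tool call to move; the robot and the scene stay as the last step left them, time stands still between calls to the robot, and variables do not carry over. Pictures are saved under pics/ and viewed, at most 10 in all, crops included, and the job is handed in when it is done.

Besides the shell and the picture viewer there is one more tool, called after "Emit:" in YAML: its name, and indented under it one key for each argument. carry_out: Moves the arm, as the interface text tells. Its arguments: {"type":"object","properties":{"rows":{"type":"array"},"grip":{"type":"number"}},"required":["rows"]}

```bash
mkdir -p pics; python3 - <<'E'
from plant import telemetry, viewer
import cv2
o=telemetry.get_obs();print({k:o[k] for k in("clock","tool_pos","orientation","force","opening")})
for n in("top","scene"):
    cv2.imwrite(f"pics/{n}0.png",viewer.snapshot(n)[:,:,::-1]);i=viewer.camera_info(n);print(i)
print(viewer.camera_info("wrist"))
E
```

```text
{'clock': 0.0, 'tool_pos': array([ 0.1542852 , -0.65662848,  0.22562824]), 'orientation': array([ 1.79905197e+02, -9.50194664e-03, -1.66781694e+02]), 'force': array([ 0.48363111, -0.07264144, -0.65009237]), 'opening': 0.0879083264489089}
{'intrinsics': array([[460.95364943,   0.        , 279.09882815],
       [  0.        , 460.95364943, 208.032042  ],
       [  0.        ,   0.        ,   1.        ]]), 'extrinsics': array([[-0.01431451, -0.98345876,  0.18056567,  0.38494507],
       [-0.99989178,  0.01346588, -0.00592489,  0.01488238],
       [ 0.00339541, -0.18063094, -0.98354509,  1.28684378],
       [ 0.        ,  0.        ,  0.        ,  1.        ]])}
{'intrinsics': array([[401.41001271,   0.        , 278.59272533],
       [  0.        , 401.41001271, 211.57116854],
       [  0.        ,   0.        ,   1.        ]]), 'extrinsics': array([[-0.8342996 , -0.41317304,  0.36500988,  0.16012771],
       [-0.55127495,  0.61760847, -0.56094181,  0.68235818],
       [ 0.00633284, -0.66921433, -0.74304245,  0.97516483],
       [ 0.        ,  0.        ,  0.        ,  1.        ]])}
{'intrinsics': array([[341.71985046,   0.        , 281.00408194],
       [  0.        , 341.71985046, 211.70741114],
       [  0.        ,   0.        ,   1.        ]]), 'tool_from_camera': array([[-1.22862031e-03, -9.60498928e-01, -2.78280972e-01,
         7.41933297e-02],
       [ 9.99999026e-01, -9.95903613e-04, -9.77626187e-04,
         3.48382932e-04],
       [ 6.61867880e-04, -2.78281902e-01,  9.60499217e-01,
        -1.57968049e-01],
       [ 0.00000000e+00,  0.00000000e+00,  0.00000000e+00,
         1.00000000e+00]])}
```

View pics/top0.png

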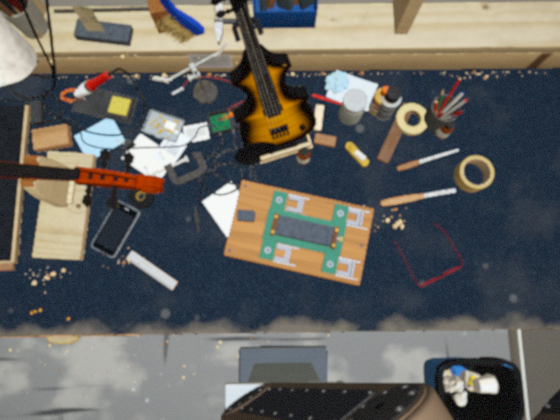

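View pics/scene0.png

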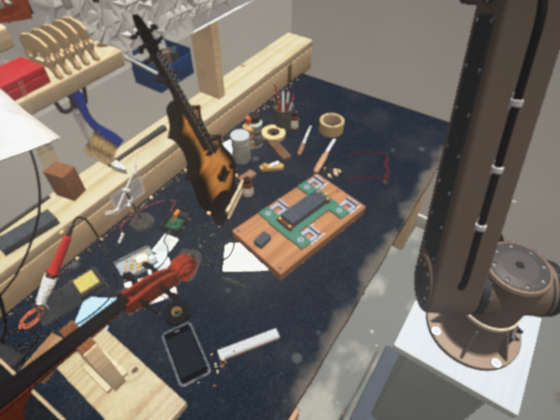

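Top: the slab spans about (225–373, 180–285) with the holder in its middle at about (305, 232). It is yawed slightly, and the slip stone is at its left end. I'll zoom in.

```bash
cat > h.py <<'E'
import numpy as np, cv2
from plant import telemetry, viewer
from scipy.spatial.transform import Rotation as R
def pose():
    o=telemetry.get_obs();T=np.eye(4);T[:3,:3]=R.from_euler('xyz',o["orientation"],degrees=True).as_matrix();T[:3,3]=o["tool_pos"];return T
def cam(n):
    i=viewer.camera_info(n);return np.array(i["intrinsics"]),(pose()@i["tool_from_camera"] if n=="wrist" else np.array(i["extrinsics"]))
def unproj(K,E,px,z):
    d=E[:3,:3]@np.linalg.solve(K,[px[0],px[1],1.]);return E[:3,3]+d*(z-E[2,3])/d[2]
def proj(K,E,p):
    c=E[:3,:3].T@(np.asarray(p,float)-E[:3,3]);u=K@c;return u[:2]/u[2]
E
python3 - <<'E'
from h import *
s=viewer.snapshot("top")[:,:,::-1]
cv2.imwrite("pics/z.png",cv2.resize(s[170:295,215:385],None,fx=4.5,fy=4.5,interpolation=cv2.INTER_CUBIC))
E
```

```text
(no output)
```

View pics/z.png

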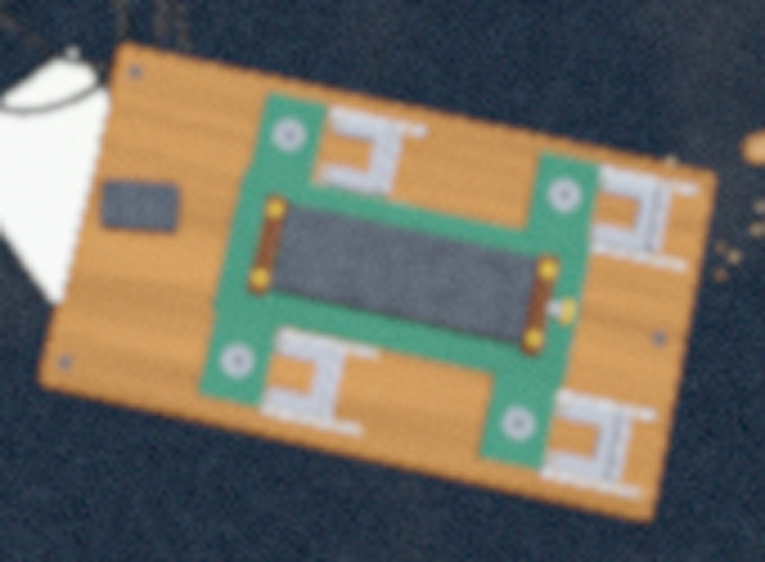

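Zoomed top: the screw heads are at crop pixels FL (289,134), FR (565,194), NL (238,361) and NR (518,424). Each shim lies to the right of its lug.

```bash
python3 - <<'E'
from h import *
K,E=cam("top")
L={'FL':((289,134),(.07,.085)),'FR':((565,194),(.07,-.085)),'NL':((238,361),(-.07,.085)),'NR':((518,424),(-.07,-.085))}
P=[];Q=[]
for k,(z,m) in L.items():
    p=unproj(K,E,[(z[0]+.5)/4.5-.5+215,(z[1]+.5)/4.5-.5+170],.056);P.append(p[:2]);Q.append(m)
P=np.array(P);Q=np.array(Q);c=P.mean(0);d=P-c
H=(d[:,0]+1j*d[:,1])@np.conj(Q[:,0]+1j*Q[:,1]);yaw=np.angle(H)
Rm=np.array([[np.cos(yaw),-np.sin(yaw)],[np.sin(yaw),np.cos(yaw)]])
print("centre",c,"yaw",np.degrees(yaw));F=c+Q@Rm.T
for k,a,b in zip(L,P,F):print(k,a,b,np.linalg.norm(b))
T=pose()
print("tool R",T[:3,:3].round(3).tolist())
E
```

```text
centre [ 0.54669802 -0.05871065] yaw -13.378561717347655
FL [0.63485891 0.00784828] [0.63446603 0.00778579] 0.6345137992881842
FR [ 0.59571809 -0.15789115] [ 0.59513077 -0.15760084] 0.6156449075778038
NL [0.49786332 0.0400605 ] [0.49826528 0.04017954] 0.49988266740991427
NR [ 0.45835177 -0.12486023] [ 0.45893001 -0.12520709] 0.47570323933751746
tool R [[-0.974, -0.229, -0.0], [-0.229, 0.974, 0.001], [0.0, 0.001, -1.0]]
```

Emit:
carry_out:
  rows:
    - [-0.037,0.035,0,0,0,0]
    - [-0.074,0.07,0,0,0,0]
    - [-0.111,0.105,0,0,0,0]
    - [-0.148,0.14,0,0,0,0]
    - [-0.185,0.175,0,0,0,0]
    - [-0.222,0.21,0,0,0,0]
    - [-0.259,0.245,0,0,0,0]
    - [-0.296,0.28,0,0,0,0]
  grip: -1

```text
clock: 1.15
tool_pos: [0.3791, -0.3153, 0.2266]
orientation: [-180.0, 0.0, -166.8]
force: [0.7, -0.1, -0.6]
opening: 0.0134
gripper_force: 0.0
```

Emit:
carry_out:
  rows:
    - [-0.037,0.035,0,0,0,0.08]
    - [-0.074,0.07,0,0,0,0.16]
    - [-0.111,0.105,0,0,0,0.24]
    - [-0.148,0.14,0,0,0,0.32]
    - [-0.185,0.175,0,0,0,0.4]
    - [-0.223,0.213,0,0,0,0.464]
    - [-0.223,0.213,0,0,0,0.464]
    - [-0.223,0.213,0,0,0,0.464]

```text
clock: 2.15
tool_pos: [0.5465, -0.0583, 0.2261]
orientation: [-180.0, -0.1, 166.7]
force: [0.3, -0.1, -0.7]
opening: 0.0007
gripper_force: 0.0
```

```bash
python3 - <<'E'
from h import *
K,E=cam("wrist");s=viewer.snapshot("wrist")[:,:,::-1].copy()
cv2.imwrite("pics/w1.png",s)
o=telemetry.get_obs();print(o["tool_pos"],o["orientation"],o["force"],o["opening"],o["clock"])
for p in((.6345,.0078),(.5951,-.1576),(.4983,.0402),(.4589,-.1252)):print(proj(K,E,(*p,.056)))
E
```

```text
[ 0.54632479 -0.05881413  0.22633925] [-1.79986415e+02 -3.59510122e-02  1.66649139e+02] [-0.80005133  0.24823759  0.4881622 ] 0.00040653552583289206 2.2
[362.02776506 257.71816042]
[198.55535086 257.5796244 ]
[372.01304399 118.1528378 ]
[188.46804743 118.0484089 ]
```

View pics/w1.png

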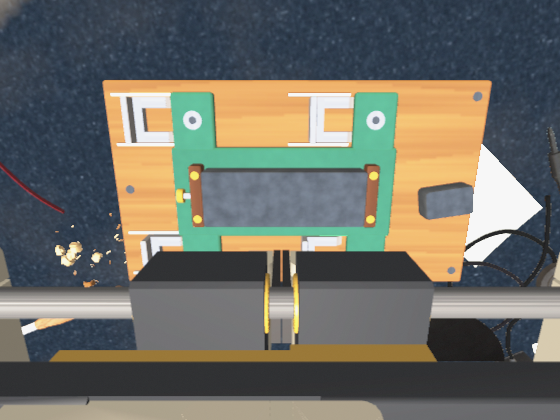

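Wrist view: NR screw at (193,120) and NL at (376,120), about 4 px right of and 2 px below where the top camera predicted. I'll split the difference at +2 mm in y and +1 mm in x, and press NR first.

Emit:
carry_out:
  rows:
    - [0.03,-0.035,0.04,0,0,0]
    - [0.055,-0.065,0.075,0,0,0]
    - [0.069,-0.083,0.12,0,0,0]
    - [0.069,-0.083,0.155,0,0,0]
    - [0.069,-0.083,0.162,0,0,0]
    - [0.069,-0.083,0.162,0,0,0]

```text
clock: 2.95
tool_pos: [0.4608, -0.1237, 0.0652]
orientation: [-180.0, 0.0, 166.6]
force: [-0.8, -0.2, -0.0]
opening: 0.0003
gripper_force: 0.0
```

Emit:
carry_out:
  rows:
    - [0,0,0.003,0,0,0]
    - [0,0,0.006,0,0,0]
    - [0,0,0.008,0,0,0]
    - [0,0,0.008,0,0,0]
    - [0,0,0.008,0,0,0]

```text
clock: 3.58
tool_pos: [0.4606, -0.1232, 0.0566]
orientation: [180.0, 0.0, 166.6]
force: [-1.1, 0.3, -0.5]
opening: 0.0006
gripper_force: 0.0
```

Emit:
carry_out:
  rows:
    - [0,0,0.001,0,0,0]
    - [0,0,0.002,0,0,0]
    - [0,0,0.002,0,0,0]

```text
clock: 3.95
tool_pos: [0.4608, -0.1232, 0.0561]
orientation: [-180.0, 0.0, 166.7]
force: [-7.3, 3.6, 21.2]
opening: 0.0007
gripper_force: 10.4
```

NR is stiff, with 21 N and no give. NL next.

Emit:
carry_out:
  rows:
    - [0,0,-0.02,0,0,0]
    - [0,0.04,-0.025,0,0,0]
    - [0,0.085,-0.025,0,0,0]
    - [0,0.13,-0.025,0,0,0]
    - [0,0.17,-0.025,0,0,0]
    - [0,0.17,-0.015,0,0,0]
    - [0,0.17,-0.006,0,0,0]
    - [0,0.17,-0.004,0,0,0]

```text
clock: 4.95
tool_pos: [0.4989, 0.0411, 0.0576]
orientation: [-179.9, -0.1, 166.6]
force: [-0.5, 0.9, 0.5]
opening: 0.0004
gripper_force: 0.0
```

Emit:
carry_out:
  rows:
    - [0,0,0.001,0,0,0]
    - [0,0,0.002,0,0,0]
    - [0,0,0.003,0,0,0]
    - [0,0,0.003,0,0,0]

```text
clock: 5.45
tool_pos: [0.5, 0.0419, 0.0563]
orientation: [-180.0, 0.0, 166.6]
force: [-3.1, -1.7, 6.7]
opening: 0.0003
gripper_force: 3.2
```

Emit:
carry_out:
  rows:
    - [0,0,0.001,0,0,0]
    - [0,0,0.0015,0,0,0]
    - [0,0,0.0015,0,0,0]

```text
clock: 5.82
tool_pos: [0.5001, 0.0419, 0.0561]
orientation: [180.0, 0.1, 166.7]
force: [-8.4, -0.4, 21.7]
opening: 0.0
gripper_force: 11.3
```

NL is sound too. FL next, passing over the stone with clearance.

Emit:
carry_out:
  rows:
    - [0,0,-0.03,0,0,0]
    - [0,0,-0.065,0,0,0]
    - [-0.05,0,-0.065,0,0,0]
    - [-0.1,0,-0.065,0,0,0]
    - [-0.14,0,-0.06,0,0,0]
    - [-0.14,0,-0.025,0,0,0]
    - [-0.14,0,-0.006,0,0,0]
    - [-0.14,0,-0.005,0,0,0]

```text
clock: 6.82
tool_pos: [0.6355, 0.0094, 0.058]
orientation: [-179.9, -0.1, 166.6]
force: [-0.3, 0.5, -0.2]
opening: 0.0
gripper_force: 0.0
```

Emit:
carry_out:
  rows:
    - [0,0,0.001,0,0,0]
    - [0,0,0.002,0,0,0]
    - [0,0,0.003,0,0,0]
    - [0,0,0.004,0,0,0]
    - [0,0,0.004,0,0,0]

```text
clock: 7.45
tool_pos: [0.6363, 0.0099, 0.0563]
orientation: [180.0, 0.1, 166.7]
force: [-2.9, -0.1, 6.8]
opening: 0.0005
gripper_force: 3.7
```

FL is sound (6.8 N, no give), so FR should be the soft one.

Emit:
carry_out:
  rows:
    - [0,0,-0.02,0,0,0]
    - [0,-0.04,-0.025,0,0,0]
    - [0,-0.085,-0.025,0,0,0]
    - [0,-0.13,-0.025,0,0,0]
    - [0,-0.17,-0.025,0,0,0]
    - [0,-0.17,-0.015,0,0,0]
    - [0,-0.17,-0.006,0,0,0]
    - [0,-0.17,-0.003,0,0,0]

```text
clock: 8.45
tool_pos: [0.5965, -0.1548, 0.0571]
orientation: [-180.0, -0.1, 166.7]
force: [0.3, -0.5, 0.9]
opening: 0.0007
gripper_force: 0.0
```

Emit:
carry_out:
  rows:
    - [0,0,0.001,0,0,0]
    - [0,0,0.002,0,0,0]
    - [0,0,0.003,0,0,0]
    - [0,0,0.0035,0,0,0]
    - [0,0,0.0035,0,0,0]

```text
clock: 9.07
tool_pos: [0.5972, -0.1554, 0.055]
orientation: [180.0, 0.1, 166.7]
force: [0.0, 3.3, 2.9]
opening: 0.0004
gripper_force: 1.8
```

It gives here: 2.9 N at z 0.055, already below the surface. I'll press further.

Emit:
carry_out:
  rows:
    - [0,0,0.001,0,0,0]
    - [0,0,0.002,0,0,0]
    - [0,0,0.003,0,0,0]
    - [0,0,0.0035,0,0,0]
    - [0,0,0.0035,0,0,0]
    - [0,0,0.0035,0,0,0]

```text
clock: 9.82
tool_pos: [0.5974, -0.1556, 0.0525]
orientation: [180.0, 0.1, 166.7]
force: [-3.1, 5.0, 14.7]
opening: 0.0007
gripper_force: 7.1
```

FR is soft: pressed down to z 0.0525. Now I'll rise, move behind its shim and look.

Emit:
carry_out:
  rows:
    - [0,0,-0.02,0,0,0]
    - [0,0,-0.05,0,0,0]
    - [0,-0.04,-0.07,0,0,0]
    - [0,-0.08,-0.08,0,0,0]
    - [0,-0.115,-0.08,0,0,0]
    - [0,-0.115,-0.08,0,0,0]

```text
clock: 10.58
tool_pos: [0.5687, -0.2697, 0.1304]
orientation: [-180.0, -0.1, 166.5]
force: [-0.2, 0.0, -0.1]
opening: 0.0004
gripper_force: 0.0
```

```bash
python3 - <<'E'
from h import *
K,E=cam("wrist");s=viewer.snapshot("wrist")[:,:,::-1].copy()
cv2.imwrite("pics/w2.png",s)
o=telemetry.get_obs();print(o["tool_pos"],o["force"],o["opening"],o["clock"])
K2,E2=cam("top");print(proj(K,E,(.597,-.1555,.056)))
for x in(-.008,.008):
  for y in(-.03,0,.03):print(x,y,proj(K,pose()@viewer.camera_info("wrist")["tool_from_camera"],(pose()@[x,y,0,1])[:3]))
E
```

```text
[ 0.56907349 -0.26864554  0.13028897] [0.16172549 0.42093409 0.59935718] 0.00047113339461962457 10.625
[445.19438566 222.21035844]
-0.008 -0.03 [221.29140751 280.58055575]
-0.008 0 [279.97017477 280.52871802]
-0.008 0.03 [338.66522749 280.4768659 ]
0.008 -0.03 [219.68880557 251.53977348]
0.008 0 [279.90360743 251.48244373]
0.008 0.03 [340.13555864 251.42509765]
```

View pics/w2.png

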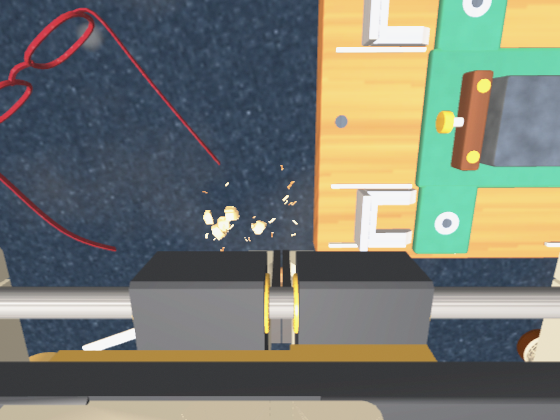

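Wrist view: the FR screw is at (447,223), within 1–2 mm of the estimate. The outer top edge of the shim's head runs from about (361,191) to (357,247), and the fingertips are narrow, around (281,265).

```bash
python3 - <<'E'
from h import *
K,E=cam("wrist");Ti=np.linalg.inv(pose())
for n,px,z in(("h1",(361,191),.059),("h2",(357,247),.059),("screw",(447,223),.056)):
    p=unproj(K,E,px,z);print(n,p,(Ti@[*p,1])[:3].round(4))
E
```

```text
h1 [ 0.55985575 -0.20942047  0.059     ] [0.0227 0.0554 0.0713]
h2 [ 0.59989298 -0.21929946  0.059     ] [-0.0185  0.0552  0.0713]
screw [ 0.59816808 -0.15319124  0.056     ] [-0.0014  0.1191  0.0743]
```

Emit:
carry_out:
  rows:
    - [0,0,0.04,0,0,0]
    - [0,0,0.075,0,0,0]
    - [0,0,0.083,0,0,0]
    - [0,0.015,0.083,0,0,0]
    - [0,0.03,0.083,0,0,0]
    - [0,0.03,0.083,0,0,0]

```text
clock: 11.38
tool_pos: [0.5784, -0.2368, 0.0495]
orientation: [180.0, 0.1, 166.8]
force: [0.0, -0.3, 0.4]
opening: 0.0007
gripper_force: 0.0
```

Emit:
carry_out:
  rows:
    - [0,0.003,0,0,0,0]
    - [0,0.006,0,0,0,0]
    - [0,0.009,0,0,0,0]
    - [0,0.012,0,0,0,0]
    - [0,0.015,0,0,0,0]
    - [0,0.018,0,0,0,0]
    - [0,0.02,0,0,0,0]
    - [0,0.02,0,0,0,0]

```text
clock: 12.38
tool_pos: [0.5818, -0.2185, 0.0479]
orientation: [180.0, -0.0, 166.6]
force: [-0.4, -0.7, -0.4]
opening: 0.0003
gripper_force: 0.0
```

Emit:
carry_out:
  rows:
    - [0,0.003,0,0,0,0]
    - [0,0.006,0,0,0,0]
    - [0,0.009,0,0,0,0]
    - [0,0.012,0,0,0,0]
    - [0,0.014,0,0,0,0]
    - [0,0.016,0,0,0,0]
    - [0,0.018,0,0,0,0]
    - [0,0.02,0,0,0,0]

```text
clock: 13.38
tool_pos: [0.5863, -0.1993, 0.048]
orientation: [-180.0, -0.0, 166.6]
force: [-0.4, -2.3, -0.6]
opening: 0.0005
gripper_force: 0.8
```

Emit:
carry_out:
  rows:
    - [0,0.002,0,0,0,0]
    - [0,0.004,0,0,0,0]
    - [0,0.006,0,0,0,0]
    - [0,0.008,0,0,0,0]
    - [0,0.01,0,0,0,0]
    - [0,0.011,0,0,0,0]
    - [0,0.012,0,0,0,0]

```text
clock: 14.25
tool_pos: [0.587, -0.1953, 0.0483]
orientation: [-179.5, -0.1, 166.6]
force: [-2.1, -47.5, -7.0]
opening: 0.0004
gripper_force: 23.3
```

Emit:
carry_out:
  rows:
    - [0,0.001,0,0,0,0]
    - [0,0.002,0,0,0,0]
    - [0,0.002,0,0,0,0]

```text
clock: 14.62
tool_pos: [0.5869, -0.1952, 0.0483]
orientation: [-179.4, -0.2, 166.6]
force: [-3.3, -54.2, -8.5]
opening: 0.0005
gripper_force: 26.3
```

Hard stop at 54 N, sooner than I'd expect for narrow fingertips. I'll back off and look.

Emit:
carry_out:
  rows:
    - [0,-0.012,0,0,0,0]
    - [0,-0.03,0,0,0,0]
    - [0,-0.06,-0.01,0,0,0]
    - [0,-0.075,-0.06,0,0,0]
    - [0,-0.08,-0.1,0,0,0]
    - [0,-0.08,-0.1,0,0,0]

```text
clock: 15.38
tool_pos: [0.5735, -0.2643, 0.1523]
orientation: [180.0, 0.4, 166.7]
force: [0.9, -0.3, -1.3]
opening: 0.0006
gripper_force: 0.0
```

```bash
python3 - <<'E'
from h import *
K,E=cam("wrist");s=viewer.snapshot("wrist")[:,:,::-1].copy()
cv2.imwrite("pics/w3.png",cv2.resize(s[100:300,260:540],None,fx=2.8,fy=2.8,interpolation=cv2.INTER_CUBIC))
o=telemetry.get_obs();print(o["tool_pos"],o["force"],o["opening"],o["clock"]);print(proj(K,E,(.598,-.154,.056)))
E
```

```text
[ 0.57222289 -0.2636286   0.15009676] [ 0.52250196 -0.63073398 -0.20825837] 0.00043456218416278956 15.425
[426.43237816 209.59071925]
```

View pics/w3.png

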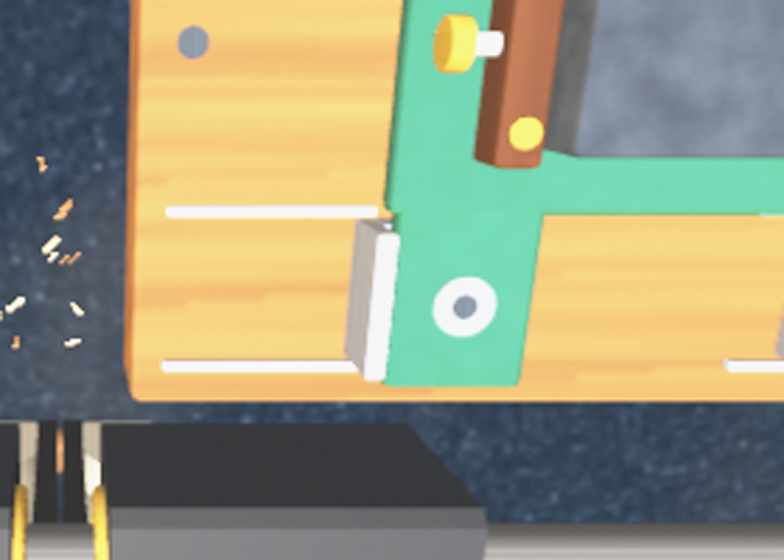

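The shim is home: its head is flush on the lug at crop (385,300). The screw at (465,307) is exactly where predicted, so the holder hasn't moved. Now the proof press.

Emit:
carry_out:
  rows:
    - [0,0.05,0,0,0,0]
    - [0,0.1,0.02,0,0,0]
    - [0,0.1125,0.05,0,0,0]
    - [0,0.1125,0.08,0,0,0]
    - [0,0.1125,0.091,0,0,0]
    - [0,0.1125,0.091,0,0,0]

```text
clock: 16.18
tool_pos: [0.5968, -0.1537, 0.057]
orientation: [-180.0, -0.1, 166.7]
force: [0.6, 0.0, 0.9]
opening: 0.0003
gripper_force: 0.0
```

Emit:
carry_out:
  rows:
    - [0,0,0.001,0,0,0]
    - [0,0,0.002,0,0,0]
    - [0,0,0.003,0,0,0]
    - [0,0,0.0035,0,0,0]
    - [0,0,0.0035,0,0,0]
    - [0,0,0.0035,0,0,0]

```text
clock: 16.92
tool_pos: [0.5974, -0.1542, 0.056]
orientation: [180.0, 0.1, 166.7]
force: [-6.6, 3.5, 18.5]
opening: 0.0004
gripper_force: 9.4
```

The lug no longer gives: 18 N at z 0.056. I'll hold briefly, then retreat straight up.

Emit:
carry_out:
  rows:
    - [0,0,0,0,0,0]
    - [0,0,-0.001,0,0,0]
    - [0,0,-0.006,0,0,0]
    - [0,0,-0.04,0,0,0]
    - [0,0,-0.09,0,0,0]
    - [0,0,-0.14,0,0,0]
    - [0.04,0,-0.17,0,0,0]
    - [0.04,0,-0.17,0,0,0]

```text
clock: 17.92
tool_pos: [0.5579, -0.1449, 0.2271]
orientation: [179.9, 0.3, 166.6]
force: [1.3, -0.1, -0.2]
opening: 0.0005
gripper_force: 0.0
```

```bash
python3 - <<'E'
from h import *
s=viewer.snapshot("wrist")[:,:,::-1];cv2.imwrite("pics/w4.png",s)
o=telemetry.get_obs();print(o["tool_pos"],o["force"],o["clock"])
E
```

```text
[ 0.55811572 -0.1448567   0.22531739] [ 0.39547715 -0.01056561 -0.23186291] 17.975
```

View pics/w4.png

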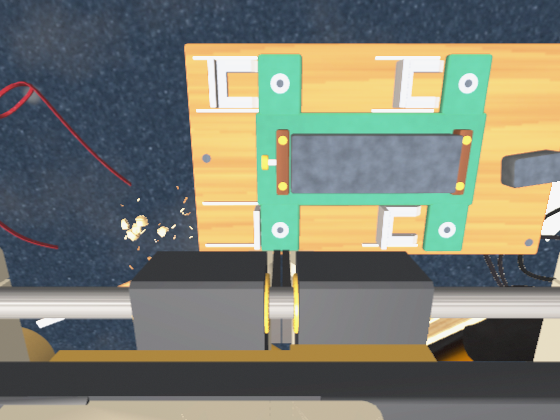

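The far-right shim is home at (258,228), the other three shims are still back, the holder sits square on the slab, and the arm is clear.

```bash
python3 -c "
from plant import workorder;print(workorder.close_job())"
```

```text
the job is handed in; nothing more can be done
None
```

The far-right lug was the soft one. Its shim is now home, a second press of about 18 N (more than the 10 N you asked for) showed no give, and the job is handed in with the arm clear; the shim push peaked at about 54 N at its stop, with no visible shift of the holder.

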